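# Open the sprung jaw of a board cradle to its index and hold it for loading

### The job

Get the board cradle ready for a colleague to lay a circuit board in: first slide the transport lock's knob outward, away from the jaw, fully to its end stop, while the jaw is still closed. Then pull the sprung jaw open by its upright tab until the jaw's pointer lines up with the blade of the index rider on the scale rail, and keep holding it there: the program finishes with the fingers still holding the jaw open at the index, the lock still at its end stop. Do not shift the index rider or the other things on the bench.

Things in the scene. Friction and masses are not known exactly. Their poses are not given: they have to be found in the camera images.
- cradle: Board cradle clamped to the bench: grey plate 280 x 260 x 12 mm with a fixed jaw at the far end, a sprung jaw, scale rail and lock. Origin: centre of the plate's underside. The sprung jaw is pulled open along its -x (roughly toward the robot); the scale rail is on its +y side, the lock on its -y side. All on it is below 50 mm but the pull tab (top 81 mm) and lock knob (top 66 mm).
- jaw (a joint): Travel of the sprung jaw in m along the cradle's -x: 0 = closed (its rest place), 0.080 = end of the guide rods. A spring pulls it closed with about 4.4 N at 0 and 110 N/m more (about 11 N at 0.060); released, it goes back to closed. While the lock bolt is in, it moves only about 4 mm.
- pull_tab (a point): Grip point on the sprung jaw's upright pull tab, a black ribbed block 16 mm thick (cradle x), 50 mm wide (cradle y), from 30 mm (the jaw's top) to 81 mm above the bench; the point is on its centre, 60 mm above the bench. Axes as the cradle's; moves with the jaw. From 42 mm behind it (cradle +x) the jaw has a cross bar, top at 43 mm.
- pointer_tip (a point): Tip of the jaw's pointer, a dark steel blade 3 mm thick that reaches out sideways (cradle +y) from the jaw to the scale rail, 27 mm above the bench. Axes as the cradle's. It moves with the jaw.
- rider (a joint): Place of the index rider along the scale rail in m along the cradle's -x: the jaw's pointer lines up with the rider's blade when joint jaw equals this value (0.030 to 0.060 at the start). It sits with about 6 N of friction and is to be left where it is.
- index_tip (a point): Tip of the index rider's blade (3 mm thick, pointing in toward the jaw, cradle -y), 27 mm above the bench. The rider is a small dark block, 18 mm long, with a brass screw on top, on the scale rail. Axes as the cradle's.
- lock (a joint): Travel of the transport lock in m along the cradle's -y (outward, away from the jaw): near 0 its bolt stands in front of the jaw; 0.038 = fully withdrawn at its end stop. About 2 N of friction; it stays where it is left.
- lock_knob (a point): Where to grip the lock knob: an upright black knob, 20 mm in diameter, from 34 to 66 mm above the bench, on a flat steel slide whose top is 26 mm above the bench; the point is on its axis, 52 mm above the bench, 14 mm below its top. Axes as the cradle's. It moves with the lock.
- board: Bystander: a green circuit board, 66 x 120 x 18 mm, lying on the bench on the cradle's scale-rail side; origin under its centre.
- dish: Bystander: a grey round dish of small hardware, 67 mm across, 24 mm high, on the lock's side; origin under its centre.
- meter: Bystander: a yellow hand-held multimeter, 140 x 72 x 43 mm, lying on the bench; origin under its centre.
- bin: Bystander: a black bin of screws, 100 x 68 x 45 mm; origin under its centre.
- reel: Bystander: a grey-white reel standing on its flange, 64 mm across, 42 mm high; origin under its centre.
- cutters: Bystander: side cutters with red handles, 50 x 131 x 13 mm; origin under their centre.
- driver: Bystander: a black torque driver, 34 x 186 x 34 mm, lying on the bench; origin under its centre.

How it is judged:
On the way, in this order (a step that is already met when the one before it is completed fails the run):
1. the lock is slid fully to its end stop while the jaw is still closed (value of joint lock above 0.033 m and value of joint jaw below 0.006 m), for 0.2 s.
2. the jaw is held by the fingers with its pointer at the index (x of pointer_tip in the frame of index_tip between -0.004 and 0.004 m and contact force between the fingers and jaw above 3 N), for 0.3 s.
At the end, for the whole second after the job is handed in: The fingers hold the jaw (contact force above 3 N), still, with its pointer within 4 mm of the index blade along the slide, and the lock is within 5 mm of its end stop; all this through the last second (all of step 2 and value of joint lock above 0.033 m and velocity of joint jaw between -0.005 and 0.005 m/s); the arm keeps its last pose, push and grip.
It fails at once if the index rider is shifted by more than 4 mm (distance of index_tip from where it was at the start of the episode above 0.004 m).
It fails at once if another thing on the bench is shifted by more than 30 mm (distance of any of board, dish, meter, bin, reel, cutters, driver from where it was at the start of the episode above 0.03 m).
It also fails if it takes over 48 s, if anything falls off the work surface, if the arm or the gripper's body presses on something with over 40 N, if the wrist force passes 120 N, or if a joint passes its speed limit or range.

### The arm

A 6-joint arm with a two-finger parallel gripper is mounted at the origin on a cart in front of the work surface, level with it; the furniture and walls round the work are solid. World frame = base frame: x ahead of the robot, y to its left, z up, the work surface at z = 0. Lengths are in m, angles in rad, forces in N, time in s.
With the tool pointing down it reaches from about 0.3 to 0.775 m from the base axis. Payload 14.6 kg.
Tool frame: the origin (TCP) lies midway between the tips of the shut fingers; the grasp point (between the pads) lies behind it (ctrl.grip_point_offset is the z of the grasp point in the tool frame, in m); z points along the fingers, y is the line along which they close (so a half turn about z gives the same grasp; the last joint's range is limited). The gripper opens to 85 mm and grips with 20 to 120 N. Pads are 22 mm wide; open, the fingers measure 114 mm over their backs; the gripper's body (76 mm by 85 mm) begins 54 mm behind the grasp point. The pads swing forward as they close: fully open they stand 13 mm farther back than shut.
Start: joints at [-1.199, 0.3, 1.521, -0, 1.321, -0.067], TCP at [0.234, -0.498, 0.231] pointing down, gripper open.
Joint ranges: [-3.03, 3.03], [-0.79, 2.21], [0.23, 2.52], [-1.04, 4.18], [0, 3.07], [-2.55, 2.55]. Speed limits (rad/s): [2.22, 2.22, 2.57, 3.14, 3.14, 3.14].

### API

Orientations are given as a rotation vector (axis times angle).
In Python, from station import ctrl, capture gives the robot as it stands.
- The arm moves only by the tool step_arm, never from a script. Its argument "moves" is a list of rows, each an object with "dp": the shift along the world's x, y, z in m, a list of three; "angular": the turn, a rotation vector about the world's x, y, z in rad, a list of three; "gripper": the opening, from 0 (shut) to 1 (fully open). In form: [{"dp": [dx, dy, dz], "angular": [wx, wy, wz], "gripper": gripper}, ...]. A call has 1 to 12 rows; each row shifts and turns the commanded pose from where the row before left it; what a row does not reach is not made up. A row lasts 1/12 s, in which the tool goes at most 41.7 mm and 7.16 degrees, less where a joint would pass 70% of its speed; a pose out of reach is approached as far as the arm can. A call is refused whole if a number of a shift passes 0.0417 or a number of a turn 0.125, either way. A call with a gripper value outside its range is refused whole. The fingers move at their own pace and stop on an object; the grip force is fixed at half the most. Time passes only in rows, so rows that do not move let the fingers close. It gives the time, the measured TCP pose, the force, the opening and the grip force at its end, in the units of the state.
- ctrl.get_obs(): the state, without advancing time (a new reading comes with each control period).
- capture(name): name is "scene" or "top" or "wrist"; returns a dict with "frame" (400x640x3 uint8, red, green, blue), "z_map" (400x640 float32, m along the optical axis (not along the pixel's ray), 0 where there is no reading), "mtx" (3x3 intrinsics, pixels), "rvec" (rotation vector, rad) and "tvec" (3), from world to camera coordinates, as OpenCV has them. Camera axes: x right, y down, z forward; pixel columns grow to the right and rows downward; lengths in m; the calibration is good to about 2 mm. The wrist camera is an equidistant fisheye: a pixel r from the principal point sees the ray r / f radians off the axis. A picture is of the moment at which its call begins.
- ctrl.job_done(): hands the job in; it is judged then, once.
The state is a dict: "time_s": time; "qpos": joint angles; "dq": joint speeds; "joint_torque": joint torques, N m; "tool_pos": TCP position; "tcp_rot": TCP orientation; "force": force on the tool from outside, world axes, zero at the start; "moment": the same for the moment, N m; "opening": finger opening in m; "finger_force": force on a finger pad.
Only numpy, scipy, OpenCV 4.12 (cv2) and the standard library are available. Lean on these libraries where they do the work, as an engineer would, in place of code of your own. Each camera call takes 0.05 s, during which the arm holds its last target. There are 200 camera calls.

## Working session

There is one attempt and no reset: what is moved stays moved. The work goes in short steps, Python scripts to look and compute and a tool call to move; the robot and the scene stay as the last step left them, time stands still between calls to the robot, and variables do not carry over. Pictures are saved under pics/ and viewed, at most 10 in all, crops included, and the job is handed in when it is done.

Besides the shell and the picture viewer there is one more tool, called after ">>>" as name([rows], argument=value, ...), one row to a line, values as JSON. step_arm: Moves the arm, as the interface text tells. Its arguments: {"type":"object","properties":{"moves":{"type":"array","items":{"type":"object","properties":{"dp":{"type":"array","items":{"type":"number"}},"angular":{"type":"array","items":{"type":"number"}},"gripper":{"type":"number"}}}}},"required":["moves"]}

```bash
ls; mkdir -p pics
python3 - <<'E'
from station import ctrl,capture
import cv2,numpy as np
o=ctrl.get_obs()
print({k:np.round(v,3) for k,v in o.items()}, ctrl.grip_point_offset)
for n in("scene","top"):
    c=capture(n); cv2.imwrite(f"pics/{n}0.png",c["frame"][:,:,::-1]); np.savez(f"{n}0.npz",**c)
    print(n,c["mtx"].round(1).tolist(),c["rvec"],c["tvec"])
E
```

```text
pics
{'time_s': np.float64(0.0), 'qpos': array([-1.199,  0.3  ,  1.522,  0.   ,  1.321, -0.067]), 'dq': array([0.001, 0.   , 0.003, 0.   , 0.001, 0.002]), 'joint_torque': array([-0.0000e+00, -5.4350e+01, -3.6179e+01, -0.0000e+00,  4.0000e-03,
       -0.0000e+00]), 'tool_pos': array([ 0.234, -0.498,  0.231]), 'tcp_rot': array([-3.065, -0.683,  0.   ]), 'force': array([-0.471, -0.432,  0.043]), 'moment': array([0.032, 0.012, 0.051]), 'finger_force': np.float64(0.0), 'opening': np.float64(0.085)} -0.0187
scene [[369.6, 0.0, 320.6], [0.0, 369.6, 200.7], [0.0, 0.0, 1.0]] [ 2.06753508 -0.55347031  0.2769925 ] [-0.48329451  0.20235445  1.2779522 ]
top [[507.3, 0.0, 320.8], [0.0, 507.3, 202.6], [0.0, 0.0, 1.0]] [ 1.74739991 -2.29256088  0.45074982] [0.09819935 0.49147455 1.98795176]
```

View pics/top0.png

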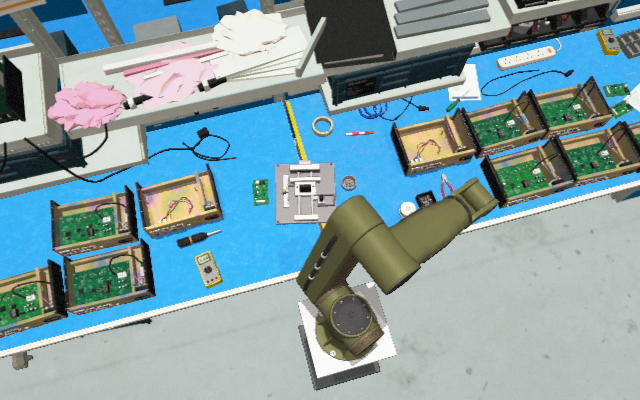

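View pics/scene0.png

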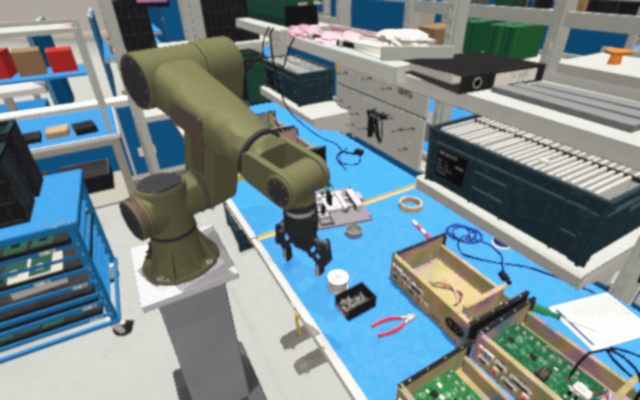

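The top view shows the cradle at about (305,193), with the board at (260,190) on its left and the dish at (348,183) on its right. In the scene view it is partly hidden by the gripper. I'll zoom in on the cradle and measure the plate.

```bash
cat > h.py <<'E'
import numpy as np,cv2
def ray(c,uv,wrist=False):
    R=cv2.Rodrigues(c["rvec"])[0];K=c["mtx"];uv=np.atleast_2d(uv).astype(float)
    p=(uv-[K[0,2],K[1,2]])/[K[0,0],K[1,1]]
    if wrist:
        r=np.linalg.norm(p,axis=1,keepdims=True)+1e-9
        d=np.hstack([p/r*np.sin(r),np.cos(r)])
    else: d=np.hstack([p,np.ones((len(p),1))])
    return -R.T@np.ravel(c["tvec"]), d@R
def plane(c,uv,z,wrist=False):
    o,d=ray(c,uv,wrist); return o+d*((z-o[2])/d[:,2])[:,None]
def cloud(c):
    v,u=np.mgrid[:400,:640];o,d=ray(c,np.c_[u.ravel(),v.ravel()])
    return (o+d*c["z_map"].reshape(-1,1)).reshape(400,640,3)
E
python3 - <<'E'
from h import *
c=dict(np.load("top0.npz"))
f=c["frame"];hsv=cv2.cvtColor(f,cv2.COLOR_RGB2HSV)
x0,y0,x1,y1=265,150,345,235
m=np.zeros(f.shape[:2],np.uint8); m[y0:y1,x0:x1]=((hsv[...,1]<70))[y0:y1,x0:x1]*255
n,l,s,ce=cv2.connectedComponentsWithStats(m); i=1+s[1:,4].argmax(); print(s[i])
cn=cv2.findContours((l==i).astype(np.uint8),0,2)[0][0]
box=cv2.boxPoints(cv2.minAreaRect(cn)); print(box)
P=plane(c,box,.012);print(P.round(4)); print(np.linalg.norm(np.roll(P,-1,0)-P,axis=1),P.mean(0))
Z=cloud(c)[...,2]; print((Z[160:226:3,272:340:3]*1000).round().astype(int))
cv2.imwrite("pics/topcrop.png",cv2.resize(f[y0:y1,x0:x1,::-1],None,fx=7,fy=7,interpolation=cv2.INTER_CUBIC))
E
```

```text
[ 275  150   62   84 3575]
[[274.23306 150.55527]
 [334.56302 149.0838 ]
 [336.6005  232.61948]
 [276.27054 234.09094]]
[[ 0.8277  0.0884  0.012 ]
 [ 0.7642 -0.1734  0.012 ]
 [ 0.384  -0.0729  0.012 ]
 [ 0.4443  0.1718  0.012 ]]
[0.26941184 0.39319834 0.25202897 0.39238119] [0.60503796 0.00347713 0.012     ]
[[  -7    6   -2   -8  -11   -3    6   -1    4   40   39   51   41    5
    -1   -1   -2   11   -1    7    2    8   -4]
 [   7    0    7    3   -3   -8   -3    6    3   45   50   49   48   17
    31   22    6   11   11    7    7    1    5]
 [   0   16   16   20   22   15   53   54   52   51   48   45   38   35
    43   44    2   15   14   23   17   -1    3]
 [  -3   13   10   12    9   18   42   46   44   50   43   36   37   28
    41   36    9   15   22   19   21    5   -9]
 [  11   17   10   24   10   23   13   16    3   21   15   13    5   30
     6   13   10   12   22   17   19    0    9]
 [  -5    8   21   14   24   16   16   12   15   21   11   16   24   26
    13    5   12   14   23   16   24    2   -4]
 [   9   12    5   15   21   14   44   41   45   44   40   37   34   5
[... 1150 characters left out ...]
1   17    7   21    0    4   31   20    5   16   22
    22   12    8   15   16   17   13   10  685]
 [   4   25   10    8   22    7   18   14   10   26   15   18    7   33
    22   -1   19    6   11   23   12  680  684]
 [  -4   26   16   12   10   20   12   -1    8   24   17   23   14   32
    24   38   18   17    7   12  676  677  681]
 [  -4    7    8   23   15    5   10   12   28   37   30   29   36   41
    28   34   16   16    7  656  667  672  674]
 [   2   15   14   14   13   20    0   11   10   22   22    8    8    5
    21   22   17   15   18  655  664  668  680]
 [   9   17   12   14   18   12   11   13    7   -1    1   -1    4   -6
     3    4  -26   10  628  639  650  662  665]]
```

View pics/topcrop.png

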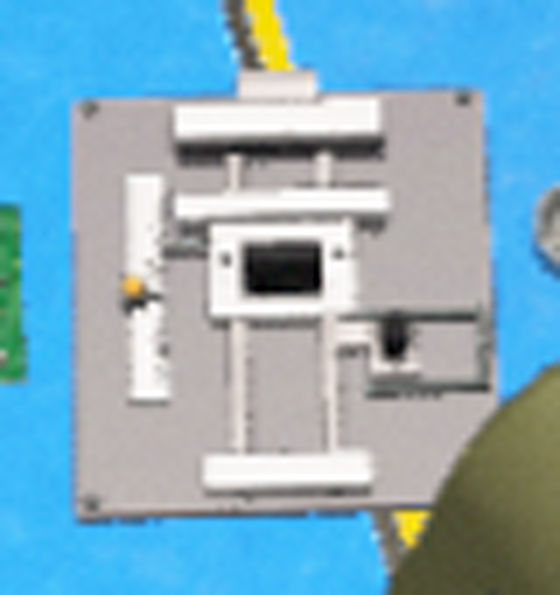

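The crop shows these points in crop pixels (7x, offset 265,150):
- **Plate corners:** (76,98), (486,92), (80,518).
- **Tab top:** (283,268).
- **Lock knob:** (397,325).
- **Rider's brass screw:** (133,287), on the left rail.
- **Pointer:** about (185,245).

Run:
```python
from h import *
c=dict(np.load("top0.npz"))
g=lambda u,v,z:plane(c,[[265+u/7-.43,150+v/7-.43]],z)[0]
TL,TR,BL=g(76,98,.012),g(486,92,.012),g(80,518,.012)
print(TL,TR,BL,np.linalg.norm(TL-TR),np.linalg.norm(TL-BL))
ya=np.arctan2(*(TL-BL)[1::-1]); yb=np.arctan2(-(TL-TR)[0],(TL-TR)[1]);print("yaw",ya,yb)
yaw=(ya+yb)/2;C=(TR+BL)/2;print("centre",C)
R=np.array([[np.cos(yaw),-np.sin(yaw)],[np.sin(yaw),np.cos(yaw)]])
for n,p in dict(tab=g(283,268,.081),knob=g(397,322,.066),screw=g(133,285,.045),ptr=g(185,245,.027),bar=g(283,203,.043)).items(): print(n,p.round(4),"cradle",((p-C)[:2]@R).round(4))
```

```text
[0.76351054 0.09843821 0.012     ] [ 0.69963855 -0.15222557  0.012     ] [0.48983934 0.16194517 0.012     ] 0.25867346565886706 0.2809431574049975
yaw -0.22801992037859856 -0.2495018823597388
centre [0.59473894 0.0048598  0.012     ]
tab [0.5867 0.0087 0.081 ] cradle [-0.0087  0.0018]
knob [ 0.5411 -0.0495  0.066 ] cradle [-0.0393 -0.0655]
screw [0.6152 0.0961 0.045 ] cradle [-0.0017  0.0935]
ptr [0.6406 0.058  0.027 ] cradle [0.0319 0.0625]
bar [ 0.645  -0.0059  0.043 ] cradle [0.0514 0.0015]
```

The sizes match (259 x 281 mm for the plate), with a yaw of about -0.238. One tool orientation, closing along cradle x, suits both the knob and the tab. Next I move above the knob.

>>> step_arm([
  {"dp": [0.022,0.032,0],"angular": [0,0,0.064],"gripper": 0.55},
  {"dp": [0.022,0.032,0],"angular": [0,0,0.064],"gripper": 0.55},
  {"dp": [0.022,0.032,0],"angular": [0,0,0.064],"gripper": 0.55},
  {"dp": [0.022,0.032,0],"angular": [0,0,0.064],"gripper": 0.55},
  {"dp": [0.022,0.032,0],"angular": [0,0,0.064],"gripper": 0.55},
  {"dp": [0.022,0.032,0],"angular": [0,0,0.064],"gripper": 0.55},
  {"dp": [0.022,0.032,0],"angular": [0,0,0.064],"gripper": 0.55},
  {"dp": [0.022,0.032,0],"angular": [0,0,0.064],"gripper": 0.55},
  {"dp": [0.022,0.032,0],"angular": [0,0,0.064],"gripper": 0.55},
  {"dp": [0.022,0.032,0],"angular": [0,0,0.064],"gripper": 0.55},
  {"dp": [0.022,0.032,0],"angular": [0,0,0.064],"gripper": 0.55},
  {"dp": [0.022,0.032,0],"angular": [0,0,0.064],"gripper": 0.55},
])

```text
time_s: 1.1
tool_pos: [0.4983, -0.112, 0.2311]
tcp_rot: [-2.584, -1.787, 0.0]
force: [0.3, -1.5, 0.2]
opening: 0.0471
finger_force: 0.0
```

>>> step_arm([
  {"dp": [0.022,0.032,0],"angular": [0,0,0.064],"gripper": 0.55},
  {"dp": [0.022,0.032,0],"angular": [0,0,0.064],"gripper": 0.55},
  {"dp": [0,0,0],"angular": [0,0,0],"gripper": 0.55},
])

```text
time_s: 1.35
tool_pos: [0.5437, -0.0451, 0.2306]
tcp_rot: [-2.459, -1.954, -0.001]
force: [-1.3, -0.4, -0.3]
opening: 0.0469
finger_force: 0.0
```

Run:
```python
from station import ctrl,capture
import cv2,numpy as np
o=ctrl.get_obs();print({k:np.round(o[k],3) for k in("time_s","qpos","tool_pos","tcp_rot","force","opening")})
c=capture("wrist"); cv2.imwrite("pics/w1.png",c["frame"][:,:,::-1]); np.savez("w1.npz",**c)
print(c["mtx"].round(1).tolist(),c["rvec"],-cv2.Rodrigues(c["rvec"])[0].T@np.ravel(c["tvec"]))
```

```text
{'time_s': np.float64(1.35), 'qpos': array([-1.500e-01,  2.910e-01,  1.534e+00,  1.000e-03,  1.317e+00,
        7.700e-02]), 'tool_pos': array([ 0.544, -0.045,  0.231]), 'tcp_rot': array([-2.459e+00, -1.954e+00, -1.000e-03]), 'force': array([-1.28 , -0.426, -0.348]), 'opening': np.float64(0.047)}
[[309.7, 0.0, 314.3], [0.0, 309.7, 195.4], [0.0, 0.0, 1.0]] [-2.81589369  0.3203215   0.05199344] [0.5628932  0.03134005 0.37386765]
```

View pics/w1.png

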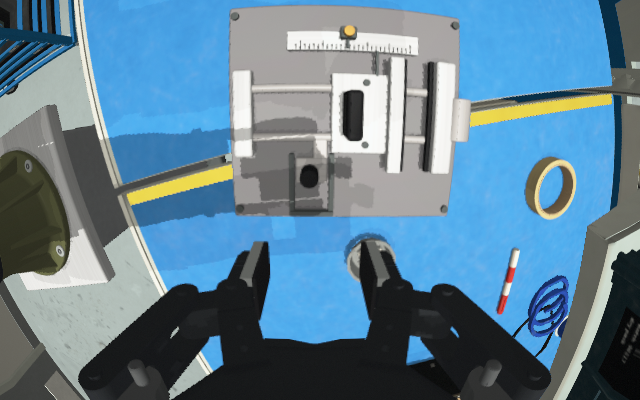

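The wrist view shows the knob top at about (309,176), the tab top at (352,115), the pointer at (378,63), and the rider screw at (348,32) with its blade below it at (347,45). The dish is at (370,258).

Run:
```python
from h import *
c=dict(np.load("w1.npz"));f=c["frame"];g=cv2.cvtColor(f,cv2.COLOR_RGB2GRAY)
P=lambda u,v,z:plane(c,[[u,v]],z,True)[0]
TL,TR,BL,BR=P(231,10,.012),P(461,10,.012),P(234,216,.012),P(446,216,.012)
print("corners",TL,TR,BL,BR, (TL+TR+BL+BR)/4)
yaw=np.arctan2(*(TR-TL+BR-BL)[1::-1]);print("yaw",yaw)
yaw=-.238;R=np.array([[np.cos(yaw),-np.sin(yaw)],[np.sin(yaw),np.cos(yaw)]])
def blob(n,x0,y0,x1,y1,z,t):
    m=(g[y0:y1,x0:x1]<t).astype(np.uint8);k,l,s,ce=cv2.connectedComponentsWithStats(m);i=1+s[1:,4].argmax()
    uv=ce[i]+[x0,y0];p=P(*uv,z);print(n,s[i],uv.round(1),p.round(4),"rot",(p[:2]@R).round(4))
blob("knob",298,160,322,190,.063,40)
blob("tab",340,85,366,145,.078,50)
cv2.imwrite("pics/w1c.png",cv2.resize(f[20:200,270:420,::-1],None,fx=4,fy=4,interpolation=cv2.INTER_CUBIC)[:600])
```

```text
corners [0.49245587 0.16384563 0.012     ] [0.76788466 0.11308981 0.012     ] [ 0.42965145 -0.08509219  0.012     ] [ 0.70166737 -0.1488896   0.012     ] [0.59791483 0.01073841 0.012     ]
yaw -0.20627451345409095
knob [  2   5  18  23 321] [308.9 176.1] [ 0.5394 -0.0437  0.063 ] rot [0.5345 0.0847]
tab [  3   6  20  50 652] [352.1 116.9] [0.5939 0.0076 0.078 ] rot [0.5754 0.1475]
```

View pics/w1c.png

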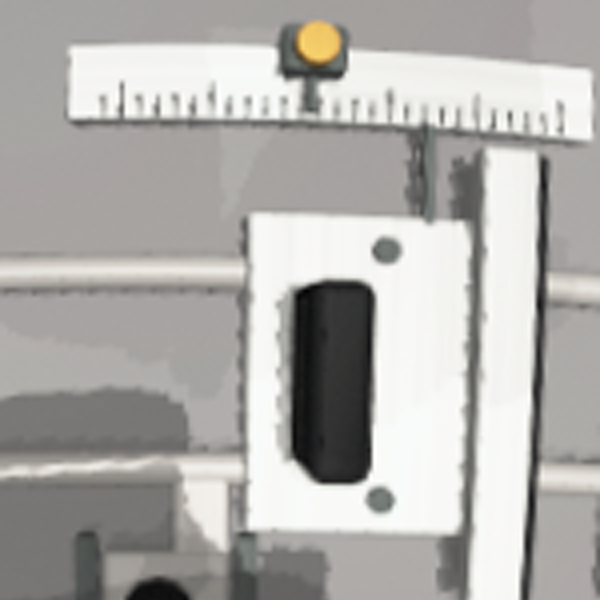

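Run:
```python
from h import *
c=dict(np.load("w1.npz"));P=lambda u,v,z:plane(c,[[u,v]],z,True)[0]
a=P(270+429/4-.4,20+132/4-.4,.028);b=P(270+311/4-.4,20+106/4-.4,.028)
for yaw in(-.238,-.22):
    ux=np.array([np.cos(yaw),np.sin(yaw)]);uy=np.array([-ux[1],ux[0]])
    print(a,b,"travel",(a-b)[:2]@ux,"lat",(a-b)[:2]@uy)
```

```text
[0.64215795 0.06961191 0.028     ] [0.611419   0.08278326 0.028     ] travel 0.03297774263201475 lat -0.005553071285449635
[0.64215795 0.06961191 0.028     ] [0.611419   0.08278326 0.028     ] travel 0.03287245049631121 lat -0.006145739025719968
```

>>> step_arm([
  {"dp": [-0.003,-0.002,-0.035],"angular": [0,0,-0.01],"gripper": 0.55},
  {"dp": [0,0,-0.04],"angular": [0,0,0],"gripper": 0.55},
  {"dp": [0,0,-0.04],"angular": [0,0,0],"gripper": 0.55},
  {"dp": [0,0,-0.04],"angular": [0,0,0],"gripper": 0.55},
  {"dp": [0,0,-0.02],"angular": [0,0,0],"gripper": 0.55},
  {"dp": [0,0,0],"angular": [0,0,0],"gripper": 0.55},
])

```text
time_s: 1.9
tool_pos: [0.5358, -0.0524, 0.0518]
tcp_rot: [-2.474, -1.927, 0.009]
force: [0.1, 0.0, -1.0]
opening: 0.0464
finger_force: 0.0
```

Run:
```python
from station import capture
import cv2,numpy as np
c=capture("wrist"); cv2.imwrite("pics/w2.png",c["frame"][:,:,::-1]); np.savez("w2.npz",**c)
```

```text
(no output)
```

View pics/w2.png

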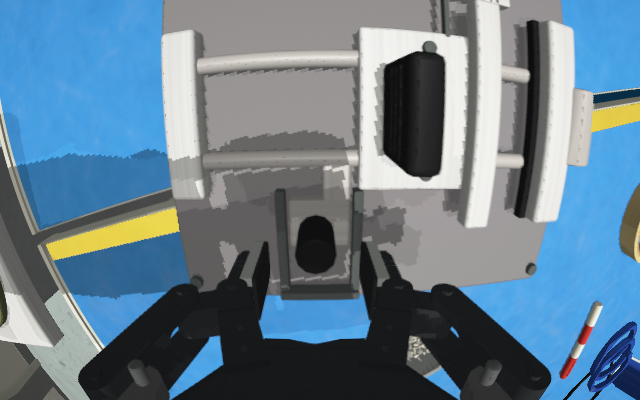

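Run:
```python
from h import *
from station import ctrl
c=dict(np.load("w2.npz"));P=lambda u,v,z:plane(c,[[u,v]],z,True)[0].round(4)
print("knobtop",P(316,255,.066),"knobbase",P(315,230,.034)); print("tabtop",P(428,113,.081))
print("fingertips L/R",P(266,243,.058),P(363,243,.058))
o=ctrl.get_obs();print(o["tool_pos"],o["tcp_rot"])
```

```text
knobtop [ 0.5399 -0.0451  0.066 ] knobbase [ 0.5389 -0.0463  0.034 ]
tabtop [0.5974 0.0098 0.081 ]
fingertips L/R [ 0.5162 -0.037   0.058 ] [ 0.563  -0.0486  0.058 ]
[ 0.53731362 -0.05250761  0.05483342] [-2.47624851 -1.92855781  0.00446232]
```

>>> step_arm([
  {"dp": [0.001,0.0065,-0.005],"angular": [0,0,0],"gripper": 0.55},
  {"dp": [0,0,-0.015],"angular": [0,0,0],"gripper": 0.55},
  {"dp": [0,0,0],"angular": [0,0,0],"gripper": 0.55},
  {"dp": [0,0,0],"angular": [0,0,0],"gripper": 0.0},
  {"dp": [0,0,0],"angular": [0,0,0],"gripper": 0.0},
  {"dp": [0,0,0],"angular": [0,0,0],"gripper": 0.0},
  {"dp": [0,0,0],"angular": [0,0,0],"gripper": 0.0},
  {"dp": [0,0,0],"angular": [0,0,0],"gripper": 0.0},
])

```text
time_s: 2.62
tool_pos: [0.5383, -0.0449, 0.0378]
tcp_rot: [-2.475, -1.93, 0.003]
force: [-19.3, 4.3, 18.5]
opening: 0.0184
finger_force: 58.2
```

>>> step_arm([
  {"dp": [-0.0012,-0.005,0],"angular": [0,0,0],"gripper": 0.0},
  {"dp": [-0.0012,-0.005,0],"angular": [0,0,0],"gripper": 0.0},
  {"dp": [-0.0012,-0.005,0],"angular": [0,0,0],"gripper": 0.0},
  {"dp": [-0.0012,-0.005,0],"angular": [0,0,0],"gripper": 0.0},
  {"dp": [-0.0012,-0.005,0],"angular": [0,0,0],"gripper": 0.0},
  {"dp": [-0.0012,-0.005,0],"angular": [0,0,0],"gripper": 0.0},
  {"dp": [-0.0012,-0.005,0],"angular": [0,0,0],"gripper": 0.0},
  {"dp": [0,0,0],"angular": [0,0,0],"gripper": 0.0},
  {"dp": [0,0,0],"angular": [0,0,0],"gripper": 0.0},
])

```text
time_s: 3.37
tool_pos: [0.5301, -0.0796, 0.0379]
tcp_rot: [-2.475, -1.93, 0.002]
force: [-17.8, 9.0, 17.4]
opening: 0.0182
finger_force: 59.9
```

>>> step_arm([
  {"dp": [-0.001,-0.004,0],"angular": [0,0,0],"gripper": 0.0},
  {"dp": [-0.0005,-0.002,0],"angular": [0,0,0],"gripper": 0.0},
  {"dp": [0,0,0],"angular": [0,0,0],"gripper": 0.0},
  {"dp": [0,0,0],"angular": [0,0,0],"gripper": 0.0},
])

```text
time_s: 3.7
tool_pos: [0.53, -0.0804, 0.0377]
tcp_rot: [-2.471, -1.929, -0.008]
force: [-0.9, 54.3, 11.2]
opening: 0.0184
finger_force: 59.0
```

>>> step_arm([
  {"dp": [0.001,0.004,0],"angular": [0,0,0],"gripper": 0.0},
  {"dp": [0,0,0],"angular": [0,0,0],"gripper": 0.5},
  {"dp": [0,0,0],"angular": [0,0,0],"gripper": 0.5},
  {"dp": [0,0,0],"angular": [0,0,0],"gripper": 0.5},
  {"dp": [0,0,0.04],"angular": [0,0,0],"gripper": 0.5},
  {"dp": [0,0,0.04],"angular": [0,0,0],"gripper": 0.5},
  {"dp": [0,0,0.03],"angular": [0,0,0],"gripper": 0.5},
  {"dp": [0.0155,0.0227,0],"angular": [0,0,0],"gripper": 0.5},
  {"dp": [0.0155,0.0227,0],"angular": [0,0,0],"gripper": 0.5},
  {"dp": [0.0155,0.0227,0],"angular": [0,0,0],"gripper": 0.5},
  {"dp": [0.0155,0.0227,0],"angular": [0,0,0],"gripper": 0.5},
  {"dp": [0,0,0],"angular": [0,0,0],"gripper": 0.5},
])

```text
time_s: 4.7
tool_pos: [0.5945, 0.0113, 0.1466]
tcp_rot: [2.475, 1.934, 0.002]
force: [0.5, 0.5, -0.6]
opening: 0.0427
finger_force: 0.0
```

Run:
```python
from station import capture,ctrl
import cv2,numpy as np
o=ctrl.get_obs();print(o["tool_pos"],o["tcp_rot"],o["opening"])
c=capture("wrist"); cv2.imwrite("pics/w3.png",c["frame"][:,:,::-1]); np.savez("w3.npz",**c)
```

```text
[0.59451936 0.01134536 0.14663912] [2.47480707e+00 1.93434027e+00 2.30432653e-03] 0.04271835684262882
```

View pics/w3.png

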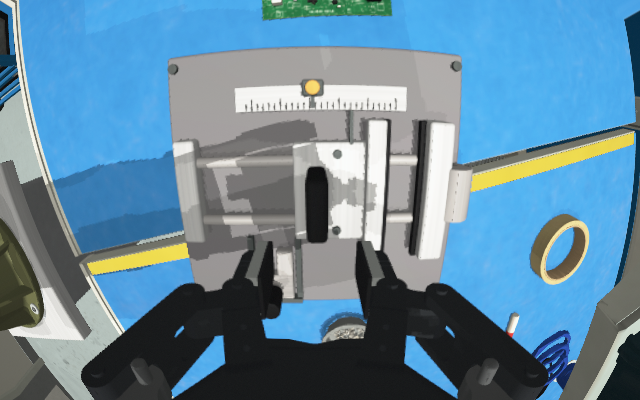

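The wrist view shows the tab at columns 306–328 with its lower edge at row 243, between fingers centred on column 315. The knob is withdrawn, at (273,300). The pointer tip is at about (350,112), and the blade tip at about (312,106).

Run:
```python
from h import *
c=dict(np.load("w3.npz"));f=c["frame"];g=cv2.cvtColor(f,cv2.COLOR_RGB2GRAY)
P=lambda u,v,z:plane(c,[[u,v]],z,True)[0]
m=g[215:240]<50; cols=np.where(m[:,300:340].mean(0)>.5)[0]+300; print(cols.min(),cols.max())
a,b=P(cols.min()-.5,228,.081),P(cols.max()+.5,228,.081);print(a,b,np.linalg.norm(a-b))
u0=(cols.min()+cols.max())/2
e=P(u0,243,.081);print("lower edge",e,"centre",e[:2]+.025*np.array([.236,.972]))
ux=np.array([.972,-.236]);uy=np.array([.236,.972])
p,q=P(350,112,.028),P(312,106,.028);print("travel",(p-q)[:2]@ux,(p-q)[:2]@uy)
big=cv2.resize(f[70:150,270:400,::-1],None,fx=6,fy=6,interpolation=cv2.INTER_CUBIC);cv2.imwrite("pics/w3c.png",big)
```

```text
307 327
[ 5.87110039e-01 -3.02581611e-04  8.10000000e-02] [ 0.60210431 -0.00403545  0.081     ] 0.015451939214359466
lower edge [ 0.59167553 -0.0141535   0.081     ] centre [0.59757553 0.0101465 ]
travel 0.03187621162164513 -0.004927382533900334
```

View pics/w3c.png

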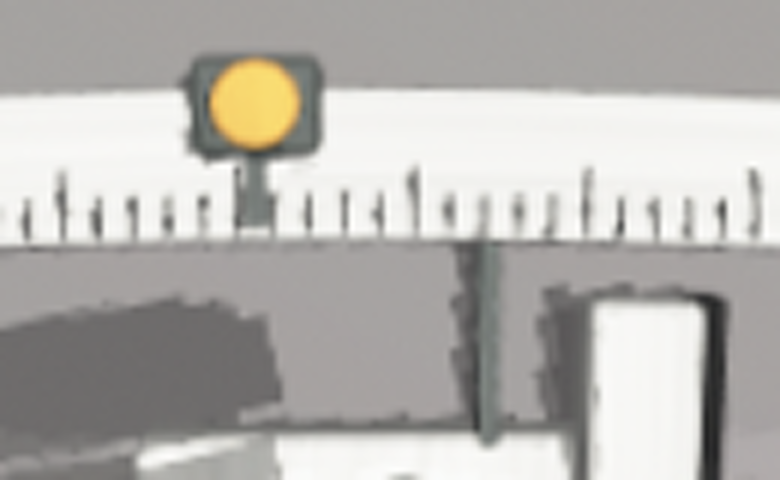

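Travel to the index is about 32.5 mm from both the geometry and the scale ticks (6.5 x 5 mm). The tab measures 15.5 mm thick, which matches. I descend on it and close.

>>> step_arm([
  {"dp": [0.004,0.002,-0.02],"angular": [0,0,0],"gripper": 0.5},
  {"dp": [0,0,-0.03],"angular": [0,0,0],"gripper": 0.5},
  {"dp": [0,0,-0.03],"angular": [0,0,0],"gripper": 0.5},
  {"dp": [0,0,-0.018],"angular": [0,0,0],"gripper": 0.5},
  {"dp": [0,0,0],"angular": [0,0,0],"gripper": 0.5},
  {"dp": [0,0,0],"angular": [0,0,0],"gripper": 0.0},
  {"dp": [0,0,0],"angular": [0,0,0],"gripper": 0.0},
  {"dp": [0,0,0],"angular": [0,0,0],"gripper": 0.0},
  {"dp": [0,0,0],"angular": [0,0,0],"gripper": 0.0},
  {"dp": [0,0,0],"angular": [0,0,0],"gripper": 0.0},
])

```text
time_s: 5.58
tool_pos: [0.5964, 0.0101, 0.0503]
tcp_rot: [2.476, 1.933, -0.001]
force: [-11.8, -0.5, 6.9]
opening: 0.0151
finger_force: 59.3
```

>>> step_arm([
  {"dp": [-0.003,0.0007,0],"angular": [0,0,0],"gripper": 0.0},
  {"dp": [-0.003,0.0007,0],"angular": [0,0,0],"gripper": 0.0},
  {"dp": [-0.003,0.0007,0],"angular": [0,0,0],"gripper": 0.0},
  {"dp": [-0.003,0.0007,0],"angular": [0,0,0],"gripper": 0.0},
  {"dp": [-0.003,0.0007,0],"angular": [0,0,0],"gripper": 0.0},
  {"dp": [-0.003,0.0007,0],"angular": [0,0,0],"gripper": 0.0},
  {"dp": [-0.003,0.0007,0],"angular": [0,0,0],"gripper": 0.0},
  {"dp": [-0.003,0.0007,0],"angular": [0,0,0],"gripper": 0.0},
  {"dp": [-0.003,0.0007,0],"angular": [0,0,0],"gripper": 0.0},
  {"dp": [-0.003,0.0007,0],"angular": [0,0,0],"gripper": 0.0},
  {"dp": [0,0,0],"angular": [0,0,0],"gripper": 0.0},
  {"dp": [0,0,0],"angular": [0,0,0],"gripper": 0.0},
])

```text
time_s: 6.58
tool_pos: [0.5682, 0.0168, 0.0503]
tcp_rot: [2.474, 1.93, 0.005]
force: [6.0, -4.2, -0.1]
opening: 0.0148
finger_force: 59.6
```

Run:
```python
from station import capture,ctrl
import cv2,numpy as np
o=ctrl.get_obs();print(o["tool_pos"],o["force"],o["opening"])
c=capture("wrist"); np.savez("w4.npz",**c)
f=c["frame"][:,:,::-1]
cv2.imwrite("pics/w4.png",cv2.resize(f[:150,220:420],None,fx=4,fy=4,interpolation=cv2.INTER_CUBIC))
```

```text
[0.56824721 0.01682277 0.05031094] [ 6.01291165 -4.23882036 -0.06528548] 0.014847455514308603
```

View pics/w4.png

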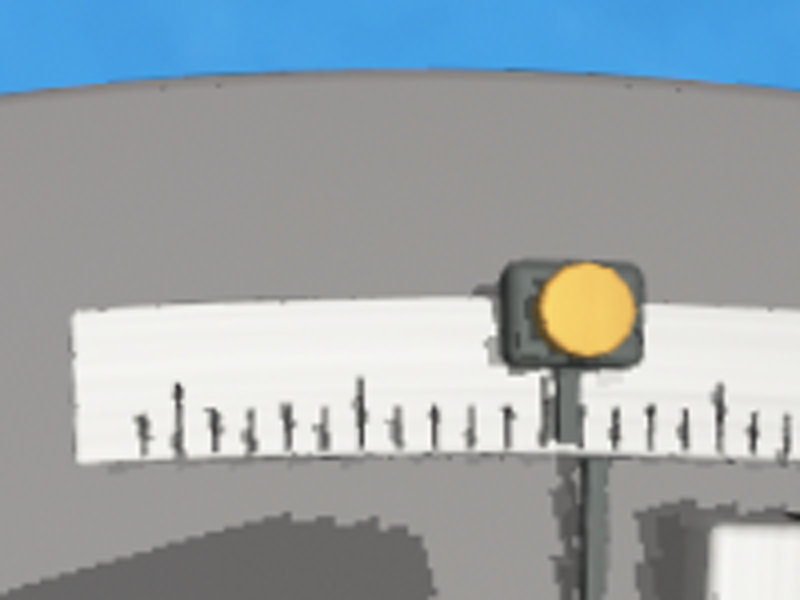

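The crop shows the blade tip at x≈567 and the pointer tip at x≈595. At 36 px per 5 mm, about 3.9 mm remains.

>>> step_arm([
  {"dp": [-0.002,0.0005,0],"angular": [0,0,0],"gripper": 0.0},
  {"dp": [-0.0018,0.0005,0],"angular": [0,0,0],"gripper": 0.0},
  {"dp": [0,0,0],"angular": [0,0,0],"gripper": 0.0},
  {"dp": [0,0,0],"angular": [0,0,0],"gripper": 0.0},
  {"dp": [0,0,0],"angular": [0,0,0],"gripper": 0.0},
  {"dp": [0,0,0],"angular": [0,0,0],"gripper": 0.0},
  {"dp": [0,0,0],"angular": [0,0,0],"gripper": 0.0},
])

```text
time_s: 7.22
tool_pos: [0.5646, 0.0177, 0.0503]
tcp_rot: [2.474, 1.93, 0.005]
force: [7.3, -5.2, 0.5]
opening: 0.0148
finger_force: 59.7
```

Run:
```python
from station import capture,ctrl
import cv2,numpy as np
o=ctrl.get_obs();print(o["tool_pos"],o["force"],o["opening"],o["dq"].round(3))
c=capture("wrist"); np.savez("w5.npz",**c)
f=c["frame"][:,:,::-1]
a=cv2.resize(f[60:150,320:400],None,fx=5,fy=5,interpolation=cv2.INTER_CUBIC)
b=cv2.resize(f[:360,150:480],None,fx=1.2,fy=1.25); a=cv2.copyMakeBorder(a,0,0,0,0,0)
cv2.imwrite("pics/w5.png",np.hstack([a,b]))
```

```text
[0.5645941  0.01770577 0.05031758] [ 7.33386613 -5.17068329  0.45422568] 0.01484150347880087 [ 0.    -0.    -0.    -0.001  0.001  0.   ]
```

View pics/w5.png

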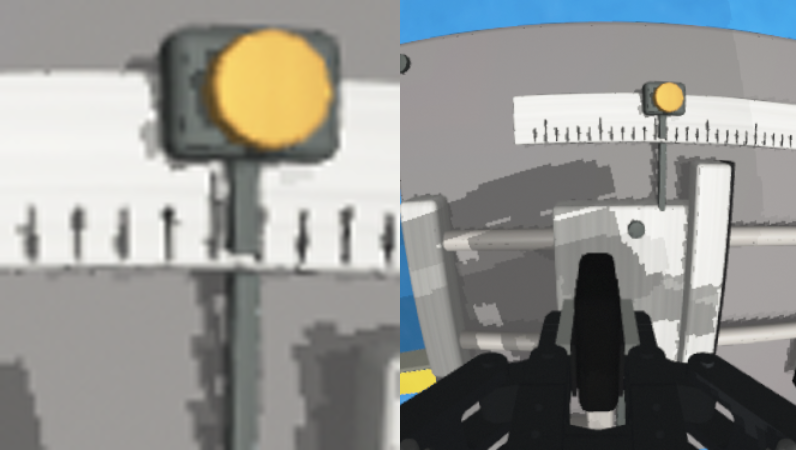

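The pointer and blade are now in line (both at x≈242 in the left crop), and the fingers hold the tab steady. The lock was driven to a hard stop at 54 N and released with no pull back, so I'm handing in.

```bash
python3 -c "
from station import ctrl
print(ctrl.job_done())"
```

```text
the job is handed in; nothing more can be done
None
```

The job is handed in, with no verdict returned: I slid the lock knob out to its hard stop with the jaw still closed, and the fingers are holding the jaw open by its tab, with the pointer within about 1 mm of the index blade in the last wrist picture. The lock was not visible in that picture.

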